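# Take the tea-ball dish off the warmer and present it level

### The arm

A 7-joint arm with a two-finger parallel gripper is mounted at the origin on a cart in front of the work surface, level with it; the furniture and walls round the work are solid. World frame = base frame: x ahead of the robot, y to its left, z up, the work surface at z = 0. Lengths are in mm, angles in rad, forces in N, time in s.
With the tool pointing down it reaches from about 425 to 1025 mm from the base axis. Payload 3.6 kg.
Tool frame: the origin (TCP) lies on the centre line of the jaws, within the pads' length; the fingertips stand 25 mm ahead of it and the grasp point (between the pads) lies 6 mm ahead of it; z points along the fingers, y is the line along which they close (so a half turn about z gives the same grasp; the last joint's range is limited). The gripper opens to 85 mm and grips with 20 to 120 N. Pads are 22 mm wide; open, the fingers measure 114 mm over their backs; the gripper's body (76 mm by 85 mm) begins 54 mm behind the grasp point. The pads swing forward as they close: fully open they stand 13 mm farther back than shut.
Start: joints at [-1.365, 0.591, 0.048, 1.609, -0.033, 0.943, -0.034], TCP at [213.416, 692.88, 233.102] pointing down, gripper open.
Joint ranges: [-2.69, 2.69], [-0.47, 2.24], [-1.27, 1.36], [0.19, 2.51], [-1.53, 4.68], [0.08, 2.07], [-3.09, 3.09]. Speed limits (rad/s): [2.57, 2.57, 3.14, 3.14, 3.14, 3.14, 3.14].

### API

Orientations are given as a rotation vector (axis times angle).
In Python, from bench import manip, read_camera gives the robot as it stands. The module is installed in compiled form; this text tells all that it offers.
- The arm moves only by the shell command python3 -m pendant 'ROWS'. ROWS is JSON, a list that holds one entry, the list of rows, each a list of 5 numbers: the shift along the tool's x, y, z normalised to -1 to 1, where 1 is 0.1 m, then the turn about the tool's z normalised to -1 to 1, where 1 is pi/2 rad, then the opening, from 0 (shut) to 1 (fully open). In form: [[[tx, ty, tz, roll, fingers], ...]]. A call has 1 to 20 rows; each row is the pose to reach, as a shift and turn from the pose commanded when the call began, along the tool's axes at that moment; what a row does not reach only later rows make up. A row lasts 1/10 s, in which the tool goes at most 50 mm and 8.59 degrees, less where a joint would pass 70% of its speed; a pose out of reach is approached as far as the arm can. A call with a number of a shift or a turn outside -1 to 1 is refused whole. A call with a gripper value outside its range is refused whole. The fingers move at their own pace and stop on an object; the grip force is fixed at half the most. Time passes only in rows, so rows that repeat a pose let the fingers close. It gives the time, the measured TCP pose, the force, the opening and the grip force at its end, in the units of the state.
- manip.read_state(): the state, without advancing time (a new reading comes with each control period).
- read_camera(name): name is "scene" or "side" or "wrist"; returns a dict with "img" (480x640x3 uint8, red, green, blue), "z_map" (480x640 float32, mm along the optical axis (not along the pixel's ray), 0 where there is no reading), "fx", "fy", "cx", "cy" (pixels), "dist_coeffs" ([k1, k2, p1, p2, k3] as OpenCV has them; the pictures are not rectified), "world_to_cam" (4x4, takes a point from world to camera coordinates). Camera axes: x right, y down, z forward; pixel columns grow to the right and rows downward; lengths in mm; the calibration is good to about 2 mm. A picture is of the moment at which its call begins.
- manip.hand_in(): hands the job in; it is judged then, once.
The state is a dict: "time": time; "q": joint angles; "dq": joint speeds; "joint_efforts": joint torques, N m; "tcp_pos": TCP position; "tcp_rot": TCP orientation; "contact_force": force on the tool from outside, world axes, zero at the start; "moment": the same for the moment, N m; "gripper_width": opening from 0.0 (shut) to 1.0 (fully open); "finger_force": force on a finger pad.
Only numpy, scipy, OpenCV 4.12 (cv2) and the standard library are available. Lean on these libraries where they do the work, as an engineer would, in place of code of your own. Each camera call takes 0.05 s, during which the arm holds its last target. There are 200 camera calls.

### The job

Turn the warmer off with its rotary switch. Then lift the dish by its hoop handle well clear of the warmer (about 10 cm) and only then turn it, in the air, through a quarter turn, so that the hoop runs along the warmer's long side. Keep the dish level all the while so that the loose tea ball stays in the middle, do not touch the ball or disturb the other things, and finish still holding the dish up, level and still, for someone to take the ball.

Things in the scene. Friction and masses are not known exactly. Their poses are not given: they have to be found in the camera images.
- warmer: countertop warmer fixed on the worktop: grey slab with steel top, 200 mm (its x) by 380 mm (its y, the long side), top 40 mm above the worktop. Origin: centre of its underside, z up. Its y runs from the rotary switch (axis at y = -125 mm) to the round black warming plate (168 mm across, flush, centre at y = +85 mm).
- switch_grip (a point): on the vertical axis of the rotary switch, at the height to grip it, 67 mm above the worktop. The switch is a black upright bar, 62 mm long, 13 mm thick, its top 13 mm above this point, on a disc 52 mm across and 6 mm high on the warmer's top. The point's x runs along the bar towards the end with a light line (the pointer); z up.
- switch (a joint): angle of the rotary switch. 0: off, at a stop, pointer along the warmer's +x. Grows clockwise seen from above, to a stop at 1.4 (full heat); the bar's heading is the warmer's yaw minus this value. Starts on, 0.9 to 1.4; turn it counter-clockwise to the stop for off. Light friction (0.06 N m), no spring: it stays where left.
- dish: loose round white dish on the warming plate, 150 mm across, 22 mm high, 0.2 to 0.37 kg; inside a shallow funnel (9 degrees) round a flat middle 32 mm across; steel hoop handle 117 mm high. Origin: centre of its underside, z up; x along the hoop, which stands over the middle, both ends alike. Starts with its x along the warmer's x within 0.25 rad; must end along the warmer's y, either way round.
- dish_grip (a point): centre of the wooden grip at the top of the hoop, over the middle of the dish, 108 mm above its underside (148 mm above the worktop at the start). The grip is a straight level bar, 64 mm long along the dish's x, 14 mm thick (dish y) and 18 mm tall; free space below it down to the ball's top (42 mm above the underside of the dish).
- dish_middle (a point): point in the dish, on its axis 24 mm above its underside: the ball's centre lies here when it rests in the middle.
- tea_ball_center (a point): centre of the loose steel tea ball, 36 mm in diameter, about 50 g, which rests in the middle of the dish and is free to roll.
- mug: white mug, 80 mm across and 98 mm tall, loose, standing beyond the warmer's +y end; to be left alone. Origin: centre of its underside.
- tea_spoon: steel teaspoon, 132 mm long, lying loose in front of the warmer, to be left alone. Origin: centre of its underside.
- lemon: lemon, 71 mm long and 51 mm tall, loose, beyond the warmer's switch end; to be left alone. Origin: centre of its underside.
- shaker: white egg-shaped shaker, 48 mm across and 60 mm tall, loose, behind the warmer; to be left alone. Origin: centre of its underside.
- tea_caddy: grey tin with a knobbed lid, 74 mm across and 110 mm tall, loose, at the back left; to be left alone. Origin: centre of its underside.
- tumbler: clear tumbler, 70 mm across and 124 mm tall, loose, at the right; to be left alone. Origin: centre of its underside.

How it is judged (in metres and radians):
On the way, in this order (a step that is already met when the one before it is completed fails the run):
1. the switch is turned off while the dish still stands on the warmer (value of joint switch below 0.12 rad and height (world z) of dish below 0.05 m), for 0.2 s.
2. the dish is lifted clear of the warmer, not yet turned (height (world z) of dish above 0.1 m and angle between the x axis of dish and the x axis of warmer, either way round below 0.6 rad), for 0.1 s.
3. in the air, the dish is turned so that the hoop runs along the warmer's long side (height (world z) of dish above 0.1 m and angle between the x axis of dish and the y axis of warmer, either way round below 0.15 rad), for 0.2 s.
At the end, for the whole second after the job is handed in: The switch is off (within 0.12 rad of its stop); the gripper still holds the dish, its underside at least 60 mm above the warmer's top, level within 0.1 rad and still (under 30 mm/s), its hoop along the warmer's long side within 0.15 rad, the ball within 20 mm of the middle (all of step 3 and value of joint switch below 0.12 rad and angle between dish's own z axis and vertical below 0.1 rad and distance between tea_ball_center and dish_middle below 0.02 m and linear speed of dish below 0.03 m/s and contact force between dish and the fingers above 1 N); the arm keeps its last pose, push and grip.
It fails at once if the dish is tipped by more than 0.2 rad (angle between dish's own z axis and vertical above 0.2 rad).
It fails at once if the ball rolls more than 40 mm from the middle of the dish (distance between tea_ball_center and dish_middle above 0.04 m).
It fails at once if the ball is touched by the gripper (contact force between the fingers and tea_ball above 0.3 N).
It fails at once if another thing is moved more than 20 mm (distance of any of mug, tea_spoon, lemon, shaker, tea_caddy, tumbler from where it was at the start of the episode above 0.02 m).
It also fails if it takes over 53 s, if anything falls off the work surface, if the arm or the gripper's body presses on something with over 40 N, if the wrist force passes 120 N, or if a joint passes its speed limit or range.

## Working session

There is one attempt and no reset: what is moved stays moved. The work goes in short steps, Python scripts to look and compute and a shell command to move; the robot and the scene stay as the last step left them, time stands still between calls to the robot, and variables do not carry over. Pictures are saved under pics/ and viewed, at most 10 in all, crops included, and the job is handed in when it is done.

```bash
mkdir -p pics
cat > h.py <<'E'
import numpy as np, cv2
from bench import manip, read_camera
def save(n,c): cv2.imwrite(f'pics/{n}.png',cv2.cvtColor(c['img'],cv2.COLOR_RGB2BGR))
def cloud(c):
    v,u=np.mgrid[0:480,0:640]; K=np.array([[c['fx'],0,c['cx']],[0,c['fy'],c['cy']],[0,0,1.]])
    p=cv2.undistortPoints(np.stack([u,v],-1).reshape(-1,1,2).astype(np.float64),K,np.array(c['dist_coeffs'])).reshape(480,640,2)
    z=c['z_map'][...,None].astype(float); P=np.concatenate([p*z,z],-1); T=np.linalg.inv(np.array(c['world_to_cam']))
    W=P@T[:3,:3].T+T[:3,3]; W[c['z_map']<=0]=np.nan; return W
E
python3 - <<'E'
from h import *
import pickle
s=manip.read_state();print(s['time'],s['tcp_pos'],s['tcp_rot'],s['gripper_width'])
d={}
for n in ['scene','side','wrist']:
    c=read_camera(n);save(n+'0',c);d[n]=c
    T=np.linalg.inv(np.array(c['world_to_cam']));print(n,T[:3,3].round(),T[:3,2].round(2))
pickle.dump(d,open('v0.pkl','wb'))
E
```

```text
0.0 [213.13825177 692.07682342 231.91504704] [-0.46742651 -3.1063695   0.00359083] 0.9957469905428623
scene [-182. -771.  868.] [ 0.56  0.58 -0.6 ]
side [-482.  194. 1142.] [ 0.68 -0.16 -0.71]
wrist [136. 717. 373.] [ 0.3  -0.09 -0.95]
```

View pics/scene0.png

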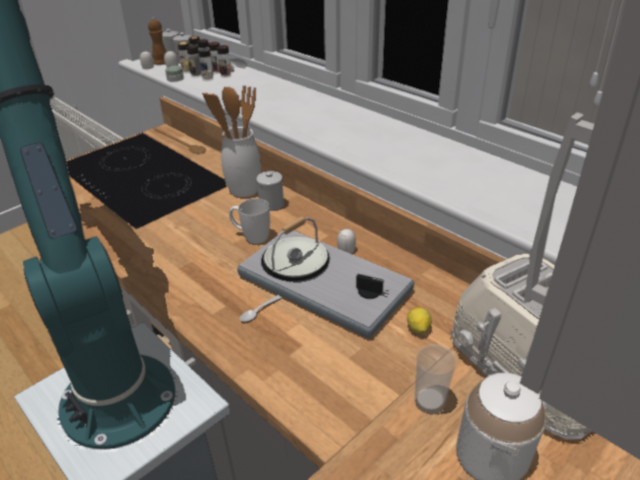

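View pics/side0.png

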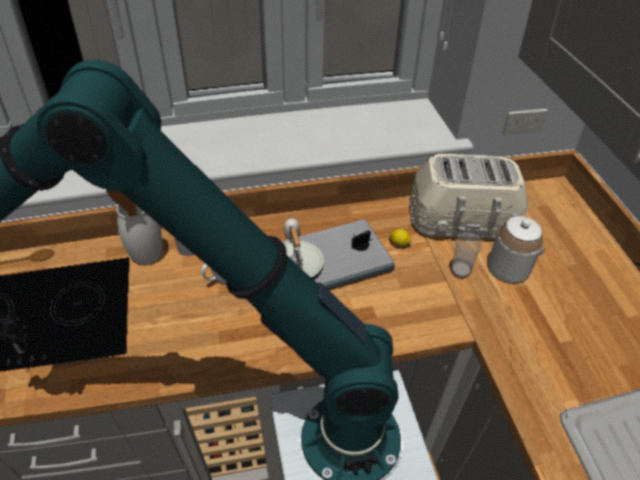

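The scene view shows the dish and ball at about (296,256), with the hoop top near (300,222). The switch is at (370,285), the lemon at (419,320) and the mug at (255,220). The side view shows the switch at (361,240), with the arm partly hiding the dish. Next I'll measure the positions from depth.

```bash
python3 - <<'E'
from h import *
import pickle
d=pickle.load(open('v0.pkl','rb'))
for n in ['scene','side']:
    c=d[n];W=cloud(c);x,y,z=W[...,0],W[...,1],W[...,2]; im=c['img'].astype(int)
    roi=np.zeros((480,640),bool)
    if n=='scene': roi[185:335,225:420]=1
    else: roi[215:295,295:400]=1
    m=roi&(z>33)&(z<46)&(abs(im.max(-1)-im.min(-1))<45)
    P=W[m][:,:2].astype(np.float32)
    # largest cluster
    lab,k=cv2.connectedComponents(m.astype(np.uint8))[::-1]
    print(n,'top z',np.median(z[m]),'rect',cv2.minAreaRect(P),m.sum())
    for nm,b in [('switch',(350,390,265,300) if n=='scene' else (345,375,225,252)),('hoop',(268,325,212,275) if n=='scene' else (282,305,215,262))]:
        r=np.zeros_like(roi);r[b[2]:b[3],b[0]:b[1]]=1
        lo,hi=(56,95) if nm=='switch' else (125,175)
        q=r&(z>lo)&(z<hi);Q=W[q]
        if len(Q)>5:
            e,V=np.linalg.eigh(np.cov(Q[:,:2].T)); print(nm,len(Q),Q.mean(0).round(1),'z',np.percentile(Q[:,2],[2,50,98]).round(),'yaw',np.arctan2(V[1,1],V[0,1]).round(3),'sd',np.sqrt(e).round(1))
W=cloud(d['scene'])
for u,v in [(256,222),(270,190),(346,240),(419,320),(262,308),(432,395),(295,256)]: print((u,v),W[v,u].round())
E
python3 - <<'E'
import cv2
a=cv2.imread('pics/scene0.png')[200:340,225:435]; cv2.imwrite('pics/crop1.png',cv2.resize(a,None,fx=3.8,fy=3.8,interpolation=cv2.INTER_CUBIC))
E
```

```text
scene top z 40.43350272001851 rect ((590.32177734375, 112.31024169921875), (386.6636657714844, 672.502197265625), 7.876857757568359) 6955
switch 342 [ 540.7 -168.6   72.1] z [57. 74. 83.] yaw 1.991 sd [ 3.5 18.3]
hoop 286 [495.   25.8 150. ] z [126. 151. 161.] yaw -3.12 sd [ 3.7 31.8]
side top z 38.05879367748605 rect ((547.2357177734375, -94.42948913574219), (236.02471923828125, 256.1271667480469), 9.301000595092773) 3188
switch 170 [ 540.2 -160.3   71.8] z [56. 74. 82.] yaw 1.951 sd [ 4.2 18.7]
hoop 161 [488.1  33.3 149.6] z [127. 153. 160.] yaw -3.097 sd [ 3.7 30. ]
(256, 222) [513. 190.  77.]
(270, 190) [647. 293.  70.]
(346, 240) [642.  -2.  49.]
(419, 320) [ 545. -304.   45.]
(262, 308) [368.   2.  -0.]
(432, 395) [ 389. -450.   67.]
(295, 256) [488.  16.  75.]
```

View pics/crop1.png

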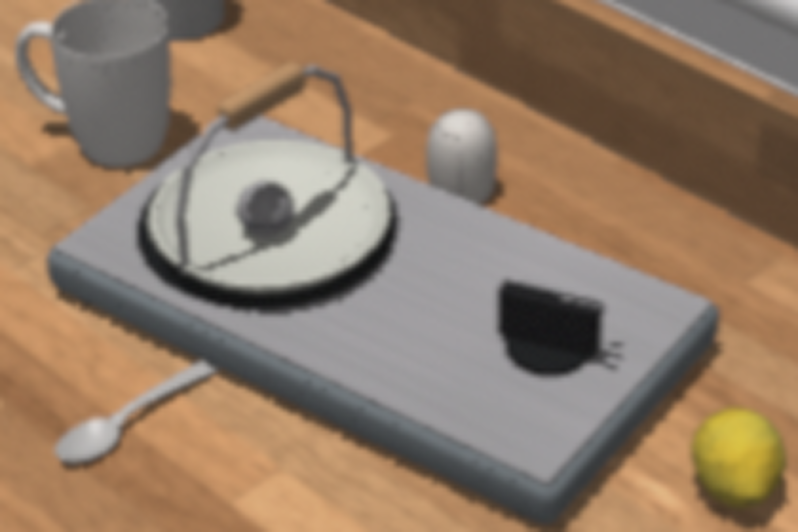

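View pics/wrist0.png

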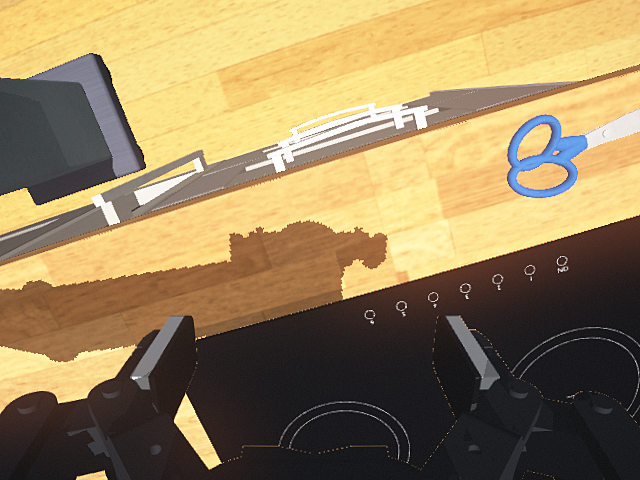

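The crop shows the hoop grip running roughly along world x, and the switch pointer at the front-right end of the bar, near crop (610,350). The wrist view shows only the hob. I'll refine the warmer's pose and check the tall obstacles.

Run:
```python
from h import *
import pickle
from scipy.spatial.transform import Rotation as R
d=pickle.load(open('v0.pkl','rb'))
W=cloud(d['scene'])
for u,v in [(240,165),(240,150),(215,100),(248,100)]: print((u,v),W[v,u].round())
for n,seed in [('scene',(330,290)),('side',(375,265))]:
    W=cloud(d[n]);z=W[...,2];m=((z>31)&(z<48)).astype(np.uint8)
    m[:, :225]=0
    _,l=cv2.connectedComponents(m);k=l==l[seed[1],seed[0]]
    r=cv2.minAreaRect(W[k][:,:2].astype(np.float32)); print(n,k.sum(),r,cv2.boxPoints(r).round())
s=manip.read_state();print(R.from_rotvec(s['tcp_rot']).as_matrix().round(3))
```

```text
(240, 165) [632. 402. 115.]
(240, 150) [638. 402. 160.]
(215, 100) [602. 439. 309.]
(248, 100) [718. 450. 271.]
scene 6328 ((521.5267333984375, -45.83082580566406), (199.1012420654297, 380.48248291015625), 9.477212905883789) [[ 392.  125.]
 [ 455. -250.]
 [ 651. -217.]
 [ 588.  158.]]
side 3294 ((533.0159301757812, -106.90521240234375), (202.44122314453125, 238.16885375976562), 9.882798194885254) [[ 413.   -7.]
 [ 454. -242.]
 [ 653. -207.]
 [ 612.   28.]]
[[-0.956  0.294 -0.   ]
 [ 0.294  0.956 -0.002]
 [-0.    -0.002 -1.   ]]
```

```bash
for i in 1 2 3; do python3 -m pendant '[[[-0.22,-0.27,0,0,1],[-0.43,-0.53,0,0,1],[-0.65,-0.8,0,0,1],[-0.65,-0.8,0,0,1]]]' | tail -c 300; done
for i in 1 2; do python3 -m pendant '[[[-0.3,-0.27,0,0,1],[-0.6,-0.53,0,0,1],[-0.9,-0.8,0,0,1],[-0.9,-0.8,0,0,1]]]'|tail -c 300; done
python3 -m pendant '[[[-0.2,-0.33,0,0,1],[-0.4,-0.66,0,0,1],[-0.6,-1,0,0,1],[-0.6,-1,0,0,1],[-0.6,-1,0,0,1],[-0.6,-1,0,0,1]]]'
python3 - <<'E'
from h import *
import pickle
c=read_camera('wrist');save('w1',c);pickle.dump(c,open('w1.pkl','wb'))
E
python3 -m pendant '[[[-0.2,-0.33,0,0,1],[-0.4,-0.66,0,0,1],[-0.6,-1,0,0,1],[-0.6,-1,0,0,1],[-0.6,-1,0,0,1],[-0.6,-1,0,0,1]]]'
python3 - <<'E'
from h import *
import pickle
c=read_camera('wrist');save('w2',c);pickle.dump(c,open('w2.pkl','wb'));print(manip.read_state()['q'].round(2))
cv2.imwrite('pics/w12.png',np.hstack([cv2.resize(cv2.imread(f'pics/w{i}.png'),(400,300)) for i in (1,2)]))
E
```

```text
time: 0.55
tcp_pos: [255.9, 591.0, 232.6]
tcp_rot: [0.478, 3.103, -0.009]
contact_force: [0.8, 0.3, 0.0]
gripper_width: 0.997
finger_force: 0.0
time: 0.95
tcp_pos: [293.3, 496.0, 232.7]
tcp_rot: [0.478, 3.104, -0.008]
contact_force: [-0.1, 0.3, 0.1]
gripper_width: 0.997
finger_force: 0.0
time: 1.35
tcp_pos: [331.1, 401.2, 232.8]
tcp_rot: [0.478, 3.104, -0.006]
contact_force: [-0.2, -0.1, 0.3]
gripper_width: 1.001
finger_force: 0.0
time: 1.75
tcp_pos: [394.5, 298.8, 233.2]
tcp_rot: [0.481, 3.103, -0.003]
contact_force: [-0.1, 0.4, 0.6]
gripper_width: 1.001
finger_force: 0.0
time: 2.15
tcp_pos: [457.2, 196.4, 233.4]
tcp_rot: [0.48, 3.102, -0.002]
contact_force: [0.1, 0.2, -0.2]
gripper_width: 1.0
finger_force: 0.0
time: 2.75
tcp_pos: [482.0, 89.4, 233.1]
tcp_rot: [-0.463, -3.107, -0.002]
contact_force: [-0.2, 0.5, 0.7]
gripper_width: 0.999
finger_force: 0.0
time: 3.4
tcp_pos: [509.7, -23.9, 232.9]
tcp_rot: [-0.462, -3.107, -0.001]
contact_force: [-0.3, -0.0, 0.5]
gripper_width: 1.001
finger_force: 0.0
[-0.19  0.33  0.19  2.09 -0.09  0.73  1.34]
```

View pics/w12.png

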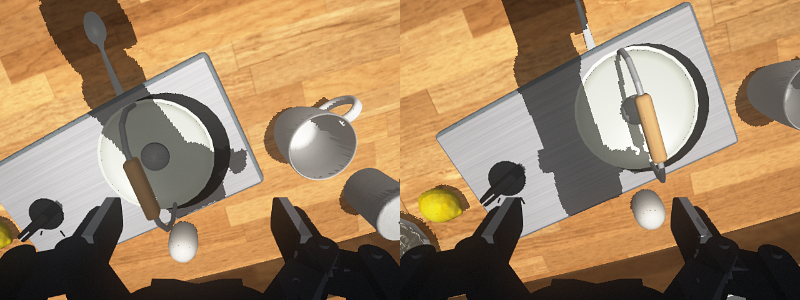

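Left view: the wooden grip runs from (130,160) to (150,218) and the switch is at (45,215). Right view: the grip runs from (643,97) to (655,160) and the switch is at (505,180). Both are clear, so I'll measure the grip and switch from both views.

```bash
cat >> h.py <<'E'
def meas(c,nm,ref,zr,rad):
    W=cloud(c);m=(W[...,2]>zr[0])&(W[...,2]<zr[1])&(np.hypot(W[...,0]-ref[0],W[...,1]-ref[1])<rad)
    if nm=='grip':
        im=c['img'].astype(int);m&=(im[...,0]-im[...,2]>25)
    Q=W[m][:,:2].astype(np.float32)
    if len(Q)<20: print(nm,'few');return
    r=cv2.minAreaRect(Q);bp=cv2.boxPoints(r);e=max([bp[1]-bp[0],bp[2]-bp[1]],key=np.linalg.norm)
    print(nm,len(Q),'ctr',np.round(r[0],1),'size',np.round(r[1],1),'yaw',round(float(np.arctan2(e[1],e[0])),3),'med',np.median(Q,0).round(1),'ztop',np.nanpercentile(W[m][:,2],[5,50,95]).round(1))
E
python3 - <<'E'
from h import *
import pickle
for n in ['w1','w2']:
    c=pickle.load(open(n+'.pkl','rb'))
    meas(c,'grip',(495,30),(140,170),60); meas(c,'switch',(541,-167),(70,88),50)
    W=cloud(c);m=(W[...,2]>70)&(W[...,2]<88)&(np.hypot(W[...,0]-497,W[...,1]-32)<15)
    Q=W[m];print('ball',len(Q),Q.mean(0).round(1))
    m=((W[...,2]>31)&(W[...,2]<48)).astype(np.uint8);_,l,st,_=cv2.connectedComponentsWithStats(m);k=1+st[1:,4].argmax()
    r=cv2.minAreaRect(W[l==k][:,:2].astype(np.float32));print(r)
    m=(W[...,2]>56)&(W[...,2]<66)&(np.hypot(W[...,0]-500,W[...,1]-32)<85);print('dish rim',cv2.minEnclosingCircle(W[m][:,:2].astype(np.float32)))
d=pickle.load(open('v0.pkl','rb'))
for n in ['scene','side']: meas(d[n],'grip',(495,30),(125,170),60)
E
```

```text
grip 2776 ctr [509.6  30.4] size [84.3 14. ] yaw 0.024 med [496.5  32.8] ztop [145.5 156.1 157.6]
switch 972 ctr [ 542.5 -164.2] size [13.6 63.3] yaw -1.164 med [ 540.1 -159.6] ztop [73.5 79.6 81.1]
ball 1175 [495.5  33.1  77.7]
((521.3770751953125, -39.26704406738281), (197.84786987304688, 373.5960388183594), 9.405538558959961)
dish rim ((500.2896728515625, 29.356054306030273), 75.46913146972656)
grip 2979 ctr [501.   29.7] size [65.6 14. ] yaw 0.029 med [496.8  28.8] ztop [150.6 156.3 157.7]
switch 1244 ctr [ 542.8 -164.5] size [13.9 62.2] yaw -1.168 med [ 540.7 -161.2] ztop [73.2 79.6 81.1]
ball 505 [496.1  23.7  78.3]
((522.0325317382812, -41.870025634765625), (197.76910400390625, 377.1772766113281), 9.34549331665039)
dish rim ((500.3578796386719, 30.137128829956055), 75.3222427368164)
grip 199 ctr [502.4  27.7] size [100.6  16.4] yaw 0.01 med [500.3  24.1] ztop [145.5 155.6 160.2]
grip 109 ctr [505.   33.5] size [72.2 13.8] yaw 0.041 med [497.9  34.1] ztop [148.1 154.6 159.2]
```

```bash
python3 -m pendant '[[[-0.24,-0.33,0,0,1],[-0.48,-0.66,0,0,1],[-0.72,-1,0,0,1],[-0.72,-1,0,0,1]]]'|tail -7
python3 -m pendant '[[[0,-0.12,0,0.09,1],[0,-0.25,0,0.18,1],[0,-0.25,0,0.27,1],[0,-0.25,0,0.36,1],[0,-0.25,0,0.45,1],[0,-0.25,0,0.554,1],[0,-0.25,0,0.554,1],[0,-0.25,0,0.554,1],[0,-0.25,0,0.554,1]]]'|tail -7
python3 - <<'E'
from h import *
from scipy.spatial.transform import Rotation as R
c=read_camera('wrist');s=manip.read_state();M=R.from_rotvec(s['tcp_rot']).as_matrix()
print(s['tcp_pos'].round(1),'ty',np.arctan2(M[1,1],M[0,1]).round(3),s['q'].round(2))
meas(c,'switch',(541,-165),(70,88),50)
for g in [(542.7,-164.4,73)]: print('shift',(M.T@(np.array(g)-s['tcp_pos'])).round(1))
E
```

```text
time: 3.85
tcp_pos: [550.9, -148.3, 233.7]
tcp_rot: [0.476, 3.102, -0.006]
contact_force: [0.1, 0.3, -0.4]
gripper_width: 0.997
finger_force: 0.0
time: 4.75
tcp_pos: [542.0, -165.9, 233.0]
tcp_rot: [-1.728, -2.623, -0.001]
contact_force: [-0.0, -0.4, -0.3]
gripper_width: 0.998
finger_force: 0.0
[ 542.  -166.2  233.1] ty 0.404 [-0.11  0.42  0.45  1.98 -0.25  0.79  0.88]
switch 1459 ctr [ 543.3 -164.9] size [12.8 61.8] yaw -1.17 med [ 542.3 -163.1] ztop [76.9 79.5 80.9]
shift [  1.3   1.4 160.1]
```

```bash
python3 -m pendant '[[[0.01,0.01,0.3,0,1],[0.01,0.01,0.6,0,1],[0.01,0.01,0.8,0,1],[0.01,0.01,1,0,1],[0.01,0.01,1,0,1]]]'|tail -7
python3 -m pendant '[[[0,0,0.2,0,1],[0,0,0.4,0,1],[0,0,0.57,0,1],[0,0,0.57,0,1],[0,0,0.57,0,0.1],[0,0,0.57,0,0],[0,0,0.57,0,0],[0,0,0.57,0,0],[0,0,0.57,0,0],[0,0,0.57,0,0],[0,0,0.57,0,0],[0,0,0.57,0,0],[0,0,0.57,0,0]]]'|tail -7
```

```text
time: 5.3
tcp_pos: [540.6, -164.8, 130.9]
tcp_rot: [-1.729, -2.617, 0.002]
contact_force: [-0.6, 0.1, 0.2]
gripper_width: 0.997
finger_force: 0.0
time: 6.6
tcp_pos: [543.3, -165.4, 76.9]
tcp_rot: [1.732, 2.62, 0.002]
contact_force: [0.2, -0.2, 5.2]
gripper_width: 0.123
finger_force: 58.8
```

```bash
python3 -m pendant '[[[0,0,0,-0.08,0],[0,0,0,-0.16,0],[0,0,0,-0.24,0],[0,0,0,-0.32,0],[0,0,0,-0.4,0],[0,0,0,-0.48,0],[0,0,0,-0.56,0],[0,0,0,-0.64,0],[0,0,0,-0.72,0],[0,0,0,-0.78,0],[0,0,0,-0.82,0],[0,0,0,-0.85,0],[0,0,0,-0.86,0],[0,0,0,-0.86,0],[0,0,0,-0.86,0],[0,0,0,-0.86,0]]]'|tail -7
python3 - <<'E'
from h import *
from scipy.spatial.transform import Rotation as R
s=manip.read_state();M=R.from_rotvec(s['tcp_rot']).as_matrix()
print('ty',np.arctan2(M[1,1],M[0,1]).round(3),'want',round(0.164+np.pi/2,3),s['q'].round(2),s['moment'].round(2))
E
```

```text
time: 8.2
tcp_pos: [543.2, -165.7, 76.9]
tcp_rot: [-0.283, 3.127, -0.0]
contact_force: [-0.5, 0.9, 6.0]
gripper_width: 0.125
finger_force: 58.9
ty 1.751 want 1.735 [ 0.25  0.62 -0.05  2.07  0.07  0.45  1.9 ] [ 0.15  0.06 -0.21]
```

```bash
python3 -m pendant '[[[0,0,0,-0.855,1],[0,0,0,0,1]]]' >/dev/null --help 2>/dev/null; python3 -c "
from h import *;print(manip.read_state()['time'],manip.read_state()['gripper_width'],manip.read_state()['q'].round(2))"
```

```text
8.2 0.1251867093291722 [ 0.25  0.62 -0.05  2.07  0.07  0.45  1.9 ]
```

That call was malformed and was refused, so nothing moved. Now I'll release the switch and retract.

```bash
python3 -m pendant '[[[0,0,0,0,1],[0,0,0,0,1],[0,0,0,0,1],[0,0,0,0,1],[0,0,0,0,1],[0,0,0,0,1],[0,0,0,0,1]]]'|tail -7
python3 -m pendant '[[[0,0,-0.2,0,1],[0,0,-0.5,0,1],[0,0,-0.8,0,1],[0,0,-1,0,1]]]'|tail -7
python3 -m pendant '[[[0,0,-0.3,0,1],[0,0,-0.6,0,1],[0,0,-0.6,0,1],[0,0,-0.6,0,1]]]'|tail -7
python3 - <<'E'
from h import *
from scipy.spatial.transform import Rotation as R
c=read_camera('wrist');s=manip.read_state();M=R.from_rotvec(s['tcp_rot']).as_matrix()
print(s['tcp_pos'].round(1),'ty',np.arctan2(M[1,1],M[0,1]).round(3),s['q'].round(2),M.round(3))
meas(c,'switch',(541,-165),(70,88),50);meas(c,'grip',(500,30),(140,170),60)
d=np.array((501,30,154))-s['tcp_pos']; print('shift',(M.T@d).round(1))
E
```

```text
time: 8.9
tcp_pos: [542.4, -165.6, 76.1]
tcp_rot: [0.285, -3.129, 0.0]
contact_force: [-0.3, 0.4, 0.4]
gripper_width: 0.996
finger_force: 0.0
time: 9.3
tcp_pos: [543.1, -165.8, 178.1]
tcp_rot: [-0.285, 3.127, -0.001]
contact_force: [0.1, 0.0, 0.2]
gripper_width: 0.997
finger_force: 0.0
time: 9.7
tcp_pos: [542.6, -165.6, 236.7]
tcp_rot: [-0.285, 3.127, -0.001]
contact_force: [-1.0, -0.1, 0.3]
gripper_width: 1.001
finger_force: 0.0
[ 541.8 -165.5  235.7] ty 1.753 [ 0.27  0.39 -0.07  1.97  0.04  0.79  1.93] [[-0.983 -0.181 -0.001]
 [-0.181  0.983  0.   ]
 [ 0.001  0.    -1.   ]]
switch 1404 ctr [ 542.7 -165.2] size [60.7 13. ] yaw 0.164 med [ 540.8 -165.5] ztop [77.1 79.5 80.9]
grip 1312 ctr [518.3  25.7] size [72.7 10.3] yaw 0.204 med [516.   23.5] ztop [142.1 149.5 156.6]
shift [  4.7 199.6  81.7]
```

The switch bar's yaw is now 0.164, which matches the warmer's yaw, so it is off. Next I'll move over the dish.

```bash
python3 -m pendant '[[[0,0.3,0,0,1],[0.02,0.65,0,0,1],[0.04,1,0,0,1]]]'|tail -7
python3 -m pendant '[[[0,0.35,0,0,1],[0,0.7,0,0.05,1],[0,1,0,0.099,1],[0,1,0,0.099,1],[0,1,0,0.099,1],[0,1,0,0.099,1]]]'|tail -7
python3 - <<'E'
from h import *
from scipy.spatial.transform import Rotation as R
c=read_camera('wrist');save('w3',c);s=manip.read_state();M=R.from_rotvec(s['tcp_rot']).as_matrix()
print(s['tcp_pos'].round(1),'ty',np.arctan2(M[1,1],M[0,1]).round(3),s['q'].round(2))
meas(c,'grip',(500,30),(140,170),60)
W=cloud(c);m=(W[...,2]>56)&(W[...,2]<66)&(np.hypot(W[...,0]-500,W[...,1]-32)<85);print('dish rim',cv2.minEnclosingCircle(W[m][:,:2].astype(np.float32)))
d=np.array((500.5,30,154))-s['tcp_pos']; print('shift',(M.T@d).round(1))
E
```

```text
time: 10.05
tcp_pos: [519.0, -67.2, 234.4]
tcp_rot: [0.283, -3.126, -0.001]
contact_force: [-0.1, 1.2, -0.3]
gripper_width: 0.999
finger_force: 0.0
time: 10.65
tcp_pos: [501.9, 29.0, 235.3]
tcp_rot: [0.04, -3.14, 0.001]
contact_force: [0.4, -0.3, -0.5]
gripper_width: 1.001
finger_force: 0.0
[502.1  28.8 235.5] ty 1.595 [-0.08  0.31 -0.08  2.1   0.04  0.74  1.41]
grip 2628 ctr [509.3  30. ] size [82.4 13.8] yaw 0.033 med [496.8  29.8] ztop [153.3 156.3 157.6]
dish rim ((500.4085998535156, 29.88444709777832), 75.30023193359375)
shift [ 1.5  1.3 81.5]
```

View pics/w3.png

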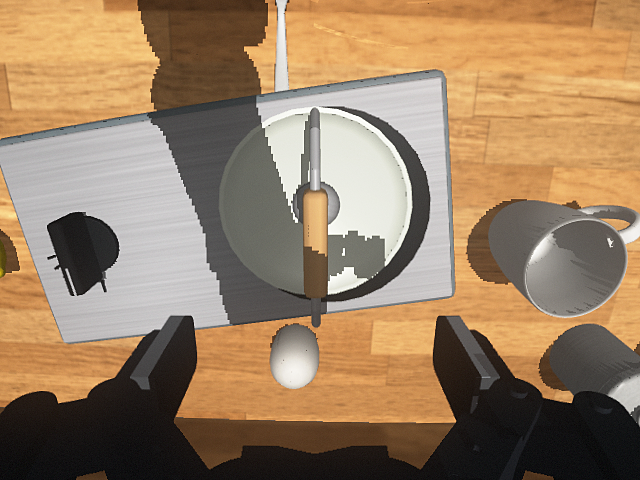

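The picture shows the grip bar at (315,190–298), centred between the fingers. The ball is mid-dish at (318,200), and the switch lies across the warmer at (85,250). I'll descend and grip.

```bash
python3 -m pendant '[[[0.01,0.01,0.2,0,1],[0.015,0.01,0.4,0,1],[0.015,0.01,0.6,0,1],[0.015,0.01,0.72,0,1],[0.015,0.01,0.81,0,1],[0.015,0.01,0.81,0,1],[0.015,0.01,0.81,0,1]]]'|tail -7
python3 -m pendant '[[[0,0,0,0,0.7],[0,0,0,0,0.5],[0,0,0,0,0.35],[0,0,0,0,0.25],[0,0,0,0,0.2],[0,0,0,0,0.15],[0,0,0,0,0.1],[0,0,0,0,0],[0,0,0,0,0],[0,0,0,0,0],[0,0,0,0,0],[0,0,0,0,0]]]'|tail -7
python3 - <<'E'
from h import *
s=manip.read_state();print(s['tcp_pos'].round(1),s['moment'].round(2))
E
```

```text
time: 11.4
tcp_pos: [501.3, 31.1, 155.4]
tcp_rot: [-0.041, 3.141, 0.0]
contact_force: [0.3, 0.2, 0.3]
gripper_width: 0.999
finger_force: 0.0
time: 12.6
tcp_pos: [501.1, 30.9, 155.4]
tcp_rot: [-0.041, 3.141, -0.001]
contact_force: [-0.6, -2.6, 5.9]
gripper_width: 0.133
finger_force: 58.8
[501.1  30.9 155.4] [-0.64  0.13 -0.02]
```

```bash
python3 -m pendant '[[[0,0,-0.005,0,0],[0,0,-0.02,0,0],[0,0,-0.05,0,0],[0,0,-0.09,0,0],[0,0,-0.14,0,0],[0,0,-0.2,0,0],[0,0,-0.27,0,0],[0,0,-0.34,0,0],[0,0,-0.41,0,0],[0,0,-0.48,0,0],[0,0,-0.55,0,0],[0,0,-0.62,0,0],[0,0,-0.69,0,0],[0,0,-0.76,0,0],[0,0,-0.83,0,0],[0,0,-0.89,0,0],[0,0,-0.94,0,0],[0,0,-0.98,0,0],[0,0,-1,0,0],[0,0,-1,0,0]]]'|tail -7
python3 - <<'E'
from h import *
from scipy.spatial.transform import Rotation as R
c=read_camera('wrist');save('w4',c);c2=read_camera('scene');save('s4',c2)
cv2.imwrite('pics/c4.png',np.hstack([cv2.resize(cv2.imread('pics/w4.png'),(400,300)),cv2.resize(cv2.imread('pics/s4.png')[150:330,200:440],(400,300))]))
s=manip.read_state();M=R.from_rotvec(s['tcp_rot']).as_matrix();print(s['tcp_pos'].round(1),'ty',np.arctan2(M[1,1],M[0,1]).round(3),s['q'].round(2),s['moment'].round(2))
E
```

```text
time: 14.6
tcp_pos: [500.9, 31.4, 255.3]
tcp_rot: [-0.042, 3.141, 0.0]
contact_force: [-0.8, -1.3, -1.7]
gripper_width: 0.135
finger_force: 58.6
[500.6  31.3 255. ] ty 1.597 [-0.08  0.28 -0.08  2.08  0.03  0.78  1.41] [-0.06 -0.01 -0.05]
```

View pics/c4.png

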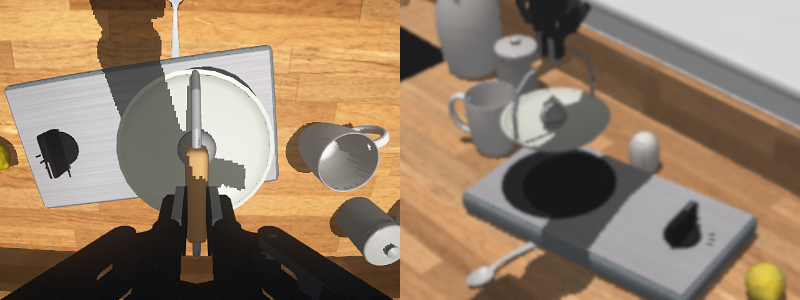

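The dish is up and level, with the ball at about (195,148) in the middle, and the switch and other things look undisturbed. I'll turn it smoothly clockwise by 1.434 rad (0.913).

```bash
python3 -m pendant '[[[0,0,0,0.005,0],[0,0,0,0.015,0],[0,0,0,0.035,0],[0,0,0,0.06,0],[0,0,0,0.09,0],[0,0,0,0.12,0],[0,0,0,0.15,0],[0,0,0,0.18,0],[0,0,0,0.21,0],[0,0,0,0.24,0],[0,0,0,0.27,0],[0,0,0,0.3,0],[0,0,0,0.33,0],[0,0,0,0.36,0],[0,0,0,0.39,0],[0,0,0,0.415,0],[0,0,0,0.435,0],[0,0,0,0.448,0],[0,0,0,0.455,0],[0,0,0,0.456,0]]]'|tail -7
python3 -m pendant '[[[0,0,0,0.005,0],[0,0,0,0.015,0],[0,0,0,0.035,0],[0,0,0,0.06,0],[0,0,0,0.09,0],[0,0,0,0.12,0],[0,0,0,0.15,0],[0,0,0,0.18,0],[0,0,0,0.21,0],[0,0,0,0.24,0],[0,0,0,0.27,0],[0,0,0,0.3,0],[0,0,0,0.33,0],[0,0,0,0.36,0],[0,0,0,0.39,0],[0,0,0,0.415,0],[0,0,0,0.435,0],[0,0,0,0.448,0],[0,0,0,0.455,0],[0,0,0,0.457,0]]]'|tail -7
python3 -m pendant '[[[0,0,0,0,0],[0,0,0,0,0],[0,0,0,0,0],[0,0,0,0,0],[0,0,0,0,0],[0,0,0,0,0],[0,0,0,0,0],[0,0,0,0,0]]]'|tail -7
python3 - <<'E'
from h import *
from scipy.spatial.transform import Rotation as R
c=read_camera('wrist');save('w5',c);c2=read_camera('scene');save('s5',c2)
cv2.imwrite('pics/c5.png',np.hstack([cv2.resize(cv2.imread('pics/w5.png'),(400,300)),cv2.resize(cv2.imread('pics/s5.png')[150:330,200:440],(400,300))]))
s=manip.read_state();M=R.from_rotvec(s['tcp_rot']).as_matrix();print(s['tcp_pos'].round(1),'ty',np.arctan2(M[1,1],M[0,1]).round(3),s['q'].round(2))
meas(c,'grip',(500,30),(235,270),60)
W=cloud(c);m=(W[...,2]>153)&(W[...,2]<170)&(np.hypot(W[...,0]-500,W[...,1]-32)<85);print('rim',cv2.minEnclosingCircle(W[m][:,:2].astype(np.float32)))
Q=W[m];Q=Q[np.hypot(Q[:,0]-500,Q[:,1]-30)>66];A=np.c_[Q[:,0]-500,Q[:,1]-30,np.ones(len(Q))];print('tilt fit',np.linalg.lstsq(A,Q[:,2],rcond=None)[0].round(3))
E
```

```text
time: 16.7
tcp_pos: [500.8, 31.4, 255.1]
tcp_rot: [1.063, 2.956, -0.0]
contact_force: [0.4, -0.2, -3.7]
gripper_width: 0.132
finger_force: 58.6
time: 18.7
tcp_pos: [500.8, 31.4, 255.1]
tcp_rot: [2.034, 2.395, 0.0]
contact_force: [0.3, -0.0, -3.3]
gripper_width: 0.13
finger_force: 58.6
time: 19.5
tcp_pos: [500.8, 31.3, 255.1]
tcp_rot: [2.033, 2.395, -0.0]
contact_force: [-0.1, -0.2, -2.3]
gripper_width: 0.13
finger_force: 58.6
[500.8  31.3 255.1] ty 0.163 [-0.34  0.29  0.23  2.09 -0.09  0.77  0.11]
grip 5034 ctr [500.2  33.5] size [14.  63.8] yaw -1.398 med [499.4  40.3] ztop [253.2 256.5 257.7]
rim ((498.956298828125, 31.82485008239746), 75.33503723144531)
tilt fit [-8.00000e-03 -9.00000e-03  1.60472e+02]
```

View pics/c5.png

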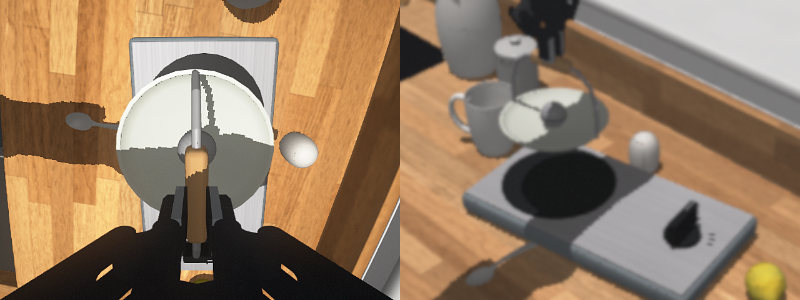

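The wrist view shows the hoop along the warmer's long side: its yaw is -1.398, against a wanted -1.407. The ball is in the middle at (195,148) and the dish is level within about 0.012 rad. I'm handing in.

```bash
python3 -c "
from bench import manip;print(manip.hand_in())"
```

```text
the job is handed in; nothing more can be done
None
```

The job is handed in, with no verdict returned: the switch is off, and the dish is held level and still about 100 mm above the warmer, its hoop within about 0.01 rad of the long side and the ball still in the middle.

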